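Load the microscope stage with slide cases under stop

ROBOT

A 7-joint arm with a two-finger parallel gripper is mounted at the origin on the work surface. World frame = base frame: x ahead of the robot, y to its left, z up, the work surface at z = 0. Lengths are in m, angles in rad, forces in N, time in s.
With the tool pointing down it reaches from about 0.35 to 0.9 m from the base axis. Payload 8.1 kg.
Tool frame: the origin (TCP) lies midway between the tips of the shut fingers; the grasp point (between the pads) lies 19 mm behind it (arm.pinch_z is the distance from the TCP to the grasp point, in m); z points along the fingers, y is the direction in which the jaws open and shut (so a half turn about z gives the same grasp; the last joint's range is limited). The gripper opens to 92 mm and grips with 3 to 60 N. Pads are 19 mm wide; open, the fingers measure 130 mm over their backs; the gripper's body (75 mm by 190 mm) begins 47 mm behind the grasp point.
Start: joints at [-1.438, 0.434, 0.025, 1.573, -0.012, 1.134, -0.075], TCP at [0.146, 0.608, 0.227] pointing down, gripper open.
Joint ranges: [-2.62, 2.62], [-0.44, 2.09], [-1.27, 1.32], [0.08, 2.57], [-1.32, 4.46], [0.12, 2], [-2.74, 2.74]. Speed limits (rad/s): [2.22, 2.22, 3.01, 3.01, 3.14, 3.14, 3.14].

INTERFACE

Orientations are given as a rotation vector (axis times angle).
In Python, from cell import arm, eyes gives the robot as it stands.
- The arm moves only by the tool apply_moves, never from a script. Its argument "targets" is one flat list of numbers, 5 for each row, row after row: the closure, from 0 (fully open) to 1 (shut), then the shift along the tool's x, y, z each as a share of 40 cm, from -1 to 1, then the turn about the tool's z as a share of pi/2 rad, from -1 to 1. A call has 1 to 20 rows; each row shifts and turns the commanded pose from where the row before left it, along the tool's axes as they then stand; what a row does not reach is not made up. A row lasts 1/8 s, in which the tool goes at most 62.5 mm and 10.7 degrees, less where a joint would pass 70% of its speed; a pose out of reach is approached as far as the arm can. A call with a number of a shift or a turn outside -1 to 1 is refused whole. A call with a gripper value outside its range is refused whole. The fingers move at their own pace and stop on an object; "grip_force" is the grip in N (left out, the last holds). Time passes only in rows, so rows that do not move let the fingers close. It gives the time, the measured TCP pose, the force and the opening at its end, in the units of the state.
- arm.observe(): the state, without advancing time (a new reading comes with each control period).
- eyes.get_image(name): name is "side" or "top"; returns the picture (480x640x3 uint8, red, green, blue); there is no depth.
- eyes.camera_params(name): a dict with "camera_matrix" (3x3 intrinsics, pixels), "distortion" ([k1, k2, p1, p2, k3] as OpenCV has them; the pictures are not rectified), "xyz" and "attitude" of the camera in the world. Camera axes: x right, y down, z forward; pixel columns grow to the right and rows downward; lengths in m; the calibration is good to about 2 mm. A picture is of the moment at which its call begins. camera_params takes no time and is no camera call.
- arm.sign_off(): hands the job in, once; it reports no verdict.
The state is a dict: "clock": time; "joints": joint angles; "dq": joint speeds; "joint_efforts": joint torques, N m; "position": TCP position; "ee_rot": TCP orientation; "force": force on the tool from outside, world axes, zero at the start; "ft_torque": the same for the moment, N m; "width": opening from 0.0 (shut) to 1.0 (fully open).
Only numpy, scipy, OpenCV 4.12 (cv2) and the standard library are available. Lean on these libraries where they do the work, as an engineer would, in place of code of your own. Each camera call takes 0.05 s, during which the arm holds its last target.

TASK

Press the red stop button down so that it latches and the microscope stage is safe, then move every slide case from the white rack onto the dark loading plate: they are packed too tightly for fingers, so first slide each one out along its bay. Set each down, without dropping it, upright, wholly on the plate and lengthwise as the painted outlines show (any outline, either way round); when all are loaded turn the red head clockwise until it is fully up again, and leave the bottle, the lens and the dish where they stand.

Things in the scene. Friction and masses are not known exactly. Their poses are not given: they have to be found in the camera images.
- case_blue_c (a point): centre (half-way up) of the blue slide case: a closed box 96 mm long (its x), 36 mm wide (its y), 40 mm tall (its z), 120 g, with a white label on top. It starts in one of the rack's bays, lengthwise, centred within 4 mm. May be absent.
- case_green_c (a point): centre (half-way up) of the green slide case: a closed box 96 mm long (its x), 36 mm wide (its y), 40 mm tall (its z), 120 g, with a white label on top. It starts in one of the rack's bays, lengthwise, centred within 4 mm. May be absent.
- case_red_c (a point): centre (half-way up) of the red slide case: a closed box 96 mm long (its x), 36 mm wide (its y), 40 mm tall (its z), 120 g, with a white label on top. It starts in one of the rack's bays, lengthwise, centred within 4 mm. May be absent.
- case_yellow_c (a point): centre (half-way up) of the yellow slide case: a closed box 96 mm long (its x), 36 mm wide (its y), 40 mm tall (its z), 120 g, with a white label on top. It starts in one of the rack's bays, lengthwise, centred within 4 mm. May be absent.
- rack: white storage rack, fixed; origin at the centre of its underside. Base slab 180 mm (its x) by 176 mm (its y), 4 mm thick: the cases stand on it. Five dividers, 4 mm thick, tops 44 mm above the table, run from x = -90 to +6 mm and form four bays 39 mm wide, centred at y = -64.5, -21.5, +21.5, +64.5 mm, open at both ends.
- rack_bays (a point): middle of the rack's bays on the slab (rack x = -42 mm, y = 0, 4 mm above the table), axes as the rack. Cases stand in the bays about this x, flush with the ends and tops of the dividers, 1.5 mm free at each side: no finger fits beside them.
- rack_apron (a point): middle of the bare apron of the rack's slab (rack x = +48 mm, y = 0, 4 mm above the table), 84 mm long in x. A case can be slid out of its bay onto it by pushing its end on the rack's -x side; the far edge is at rack x = +90 mm.
- plate: dark loading plate of the microscope's motor stage, fixed. Origin at the centre of its underside; 150 mm (its x) by 260 mm (its y), flat top 8 mm above the table. Four white painted outlines 106 by 44 mm, long sides along x, centred at x = 0, y = -93, -31, +31 and +93 mm, show good places for the cases.
- stop_box: yellow stop-button box, fixed, 70 by 70 mm, top 45 mm above the table, origin at the centre of its underside. It carries the red mushroom head.
- stop_top (a point): centre of the top of the red mushroom head (on its axis), 85 mm above the table when up, 79 mm when pressed. The head is round, 38 mm across and 18 mm tall, on a stalk with a black sleeve 24 mm across, above a 32 mm collar 5 mm high; 17 mm free between head and collar when up, 11 mm when pressed. It can be gripped on any two opposite sides.
- stop_press (a joint): how far the mushroom head is pressed down: 0 up, 0.006 m fully down. It moves at about 5 N, meets a hard stop, and latches: it stays down until the head is turned.
- stop_turn (a joint): turn of the mushroom head, rad, growing clockwise seen from above: 0 at the start, stop at 0.95. Light (0.03 N m). Turning it clockwise raises a pressed head: at the stop it is fully up again, 6 mm higher. It stays where it is left. A head turned clockwise cannot be pressed until it is turned back.
- oil_bottle_c (a point): bystander: centre of a small amber dropper bottle 36 mm across, 75 mm tall. Leave alone.
- objective: bystander: a microscope objective lens standing upright, 32 mm across, 48 mm tall, origin at the centre of its underside. Leave alone.
- dish_center (a point): bystander: centre of a round clear dish 56 mm across, 16 mm tall. Leave alone.

How it is judged:
On the way, in this order (a step that is already met when the one before it is completed fails the run):
1. the stop button is pressed down and latched (value of joint stop_press above 0.0045 m), for 0.2 s.
2. every case present stands on the plate, at rest, with the stop button still down (value of joint stop_press above 0.004 m and x of case_blue_c in the frame of plate between -0.025 and 0.025 m and y of case_blue_c in the frame of plate between -0.112 and 0.112 m and height (world z) of case_blue_c between 0.022 and 0.034 m and angle between each of case_blue_c, case_green_c, case_red_c, case_yellow_c's own z axis and vertical below 0.12 rad and angle between the x axis of each of case_blue_c, case_green_c, case_red_c, case_yellow_c and the x axis of plate, either way round below 0.2 rad and linear speed of each of case_blue, case_green, case_red, case_yellow below 0.02 m/s and contact force between the fingers and case_blue below 0.1 N and x of case_green_c in the frame of plate between -0.025 and 0.025 m and y of case_green_c in the frame of plate between -0.112 and 0.112 m and height (world z) of case_green_c between 0.022 and 0.034 m and contact force between the fingers and case_green below 0.1 N and x of case_red_c in the frame of plate between -0.025 and 0.025 m and y of case_red_c in the frame of plate between -0.112 and 0.112 m and height (world z) of case_red_c between 0.022 and 0.034 m and contact force between the fingers and case_red below 0.1 N and x of case_yellow_c in the frame of plate between -0.025 and 0.025 m and y of case_yellow_c in the frame of plate between -0.112 and 0.112 m and height (world z) of case_yellow_c between 0.022 and 0.034 m and contact force between the fingers and case_yellow below 0.1 N), for 0.2 s.
3. the red head is turned clockwise and is up again (value of joint stop_turn above 0.8 rad and value of joint stop_press below 0.001 m), for 0.2 s.
At the end, for the whole second after the job is handed in: Each case present: upright (0.12 rad), at rest on the plate, centre within 25 mm (plate x) and 112 mm (plate y) of the plate centre, length within 0.2 rad of plate x; stop head turned 0.8 rad or more and up within 1 mm; bottle, lens and dish within 30 mm of their starts (all of step 3 and x of case_blue_c in the frame of plate between -0.025 and 0.025 m and y of case_blue_c in the frame of plate between -0.112 and 0.112 m and height (world z) of case_blue_c between 0.022 and 0.034 m and angle between each of case_blue_c, case_green_c, case_red_c, case_yellow_c's own z axis and vertical below 0.12 rad and angle between the x axis of each of case_blue_c, case_green_c, case_red_c, case_yellow_c and the x axis of plate, either way round below 0.2 rad and linear speed of each of case_blue, case_green, case_red, case_yellow below 0.02 m/s and x of case_green_c in the frame of plate between -0.025 and 0.025 m and y of case_green_c in the frame of plate between -0.112 and 0.112 m and height (world z) of case_green_c between 0.022 and 0.034 m and x of case_red_c in the frame of plate between -0.025 and 0.025 m and y of case_red_c in the frame of plate between -0.112 and 0.112 m and height (world z) of case_red_c between 0.022 and 0.034 m and x of case_yellow_c in the frame of plate between -0.025 and 0.025 m and y of case_yellow_c in the frame of plate between -0.112 and 0.112 m and height (world z) of case_yellow_c between 0.022 and 0.034 m and distance of each of oil_bottle_c, objective, dish_center from where it was at the start of the episode below 0.03 m); the robot touches nothing.
It fails at once if the bottle, the lens or the dish is pushed more than 30 mm (distance of any of oil_bottle_c, objective, dish_center from where it was at the start of the episode above 0.03 m).
It fails at once if a case is dropped from more than about 4 cm ((contact force between the fingers and case_blue below 0.05 N and linear speed of case_blue above 0.6 m/s and height (world z) of case_blue_c above 0.052 m) or (contact force between the fingers and case_green below 0.05 N and linear speed of case_green above 0.6 m/s and height (world z) of case_green_c above 0.052 m) or (contact force between the fingers and case_red below 0.05 N and linear speed of case_red above 0.6 m/s and height (world z) of case_red_c above 0.052 m) or (contact force between the fingers and case_yellow below 0.05 N and linear speed of case_yellow above 0.6 m/s and height (world z) of case_yellow_c above 0.052 m)).
Of case_blue, case_green, case_red, case_yellow only 3 to 4 are there at a start; the rules pass over those that are not, and their reading is None.
At some moment in a run one of case_blue, case_green, case_red, case_yellow may be knocked a few centimetres aside while the robot is not near it.
It also fails if it takes over 210 s, if anything falls off the work surface, if the arm or the gripper's body presses on something with over 40 N, if the wrist force passes 120 N, or if a joint passes its speed limit or range.

## Working session

There is one attempt and no reset: what is moved stays moved. The work goes in short steps, Python scripts to look and compute and a tool call to move; the robot and the scene stay as the last step left them, time stands still between calls to the robot, and variables do not carry over. Pictures are saved under pics/ and viewed, and the job is handed in when it is done.

Besides the shell and the picture viewer there is one more tool, called as name(argument=value, ...) on one line, values as JSON. apply_moves: Moves the arm, as the interface text tells. Its arguments: {"type":"object","properties":{"targets":{"type":"array"},"grip_force":{"type":"number"}},"required":["targets"]}

```bash
ls; mkdir -p pics
python3 - <<'E'
from cell import arm, eyes
import cv2
print(arm.observe()); 
for n in("side","top"):
    p=eyes.camera_params(n);print(p)
    cv2.imwrite(f"pics/{n}0.png",eyes.get_image(n)[:,:,::-1])
E
```

```text
pics
{'clock': 0.0, 'joints': array([-1.43756805,  0.43520778,  0.02497982,  1.57411876, -0.01156639,
        1.13400245, -0.07510118]), 'dq': array([-5.84109585e-04,  1.10347384e-03,  6.36475246e-05, -3.30571289e-04,
       -9.04465196e-04,  3.04069765e-04,  3.26046922e-04]), 'joint_efforts': array([-3.93989612e-04, -6.67871261e+01,  9.84526277e-01, -3.14455390e+01,
       -6.07515872e-02,  4.29913437e-02,  1.66716259e-04]), 'position': array([0.14597948, 0.60717337, 0.22594614]), 'ee_rot': array([-3.69677616e-01, -3.11975515e+00,  2.50084581e-03]), 'force': array([-0.71286781, -0.02438056, -0.56787525]), 'ft_torque': array([ 0.03865168,  0.06345876, -0.04731177]), 'width': 1.0010552868437539}
{'camera_matrix': array([[591.53385014,   0.        , 314.68383647],
       [  0.        , 591.53385014, 242.20506499],
       [  0.        ,   0.        ,   1.        ]]), 'distortion': array([-0.03327749,  0.        ,  0.        ,  0.        ,  0.        ]), 'xyz': array([ 0.53308411, -0.81171395,  0.67633869]), 'attitude': array([-2.20848317,  0.07266249, -0.05725719])}
{'camera_matrix': array([[435.75581006,   0.        , 318.06194609],
       [  0.        , 435.75581006, 235.24559507],
       [  0.        ,   0.        ,   1.        ]]), 'distortion': array([-0.08526361,  0.        ,  0.        ,  0.        ,  0.        ]), 'xyz': array([ 0.45848062, -0.01469214,  0.85187034]), 'attitude': array([-2.09774878,  2.1581727 , -0.14554053])}
```

View pics/top0.png

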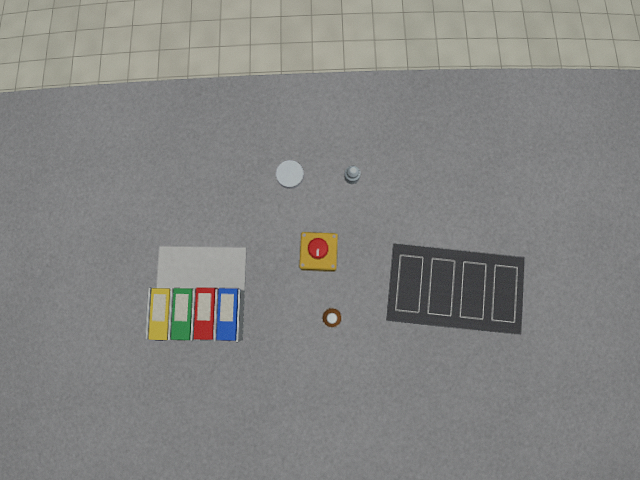

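View pics/side0.png

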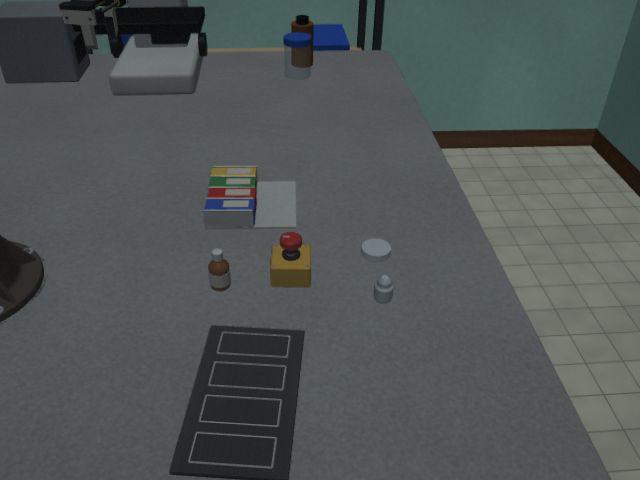

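Top view: the four cases (yellow, green, red, blue) are in the rack around (195,314), with the apron above them. The stop head is at (318,248) and the plate at (456,288). The bottle is at (332,317), the dish at (290,174) and the lens at (352,174).

```bash
cat > h.py <<'E'
from cell import arm, eyes
import cv2, numpy as np
from scipy.spatial.transform import Rotation as R
def img(n,name=None):
    im=eyes.get_image(n)[:,:,::-1].copy()
    if name: cv2.imwrite(f"pics/{name}.png",im)
    return im
def ray(n,uv):
    p=eyes.camera_params(n)
    q=cv2.undistortPoints(np.array(uv,float).reshape(-1,1,2),p["camera_matrix"],p["distortion"]).reshape(-1,2)
    d=np.c_[q,np.ones(len(q))]@R.from_rotvec(p["attitude"]).as_matrix().T
    return p["xyz"],d
def cast(n,uv,z):
    o,d=ray(n,uv); return o+d*((z-o[2])/d[:,2])[:,None]
def proj(n,P):
    p=eyes.camera_params(n);r=R.from_rotvec(p["attitude"]).inv()
    return cv2.projectPoints(np.array(P,float).reshape(-1,1,3),r.as_rotvec(),-r.apply(p["xyz"]),p["camera_matrix"],p["distortion"])[0].reshape(-1,2)
RNG={'red':[(0,9),(171,180)],'yellow':[(22,31)],'green':[(50,85)],'blue':[(105,125)]}
def mask(im,c,smin=130,vmin=60):
    h=cv2.cvtColor(im,cv2.COLOR_BGR2HSV);m=0
    for a,b in RNG[c]: m=m|cv2.inRange(h,(a,smin,vmin),(b,255,255))
    return m
def comps(m,amin=60):
    cs,_=cv2.findContours(m,cv2.RETR_EXTERNAL,cv2.CHAIN_APPROX_NONE)
    return sorted([c for c in cs if cv2.contourArea(c)>amin],key=cv2.contourArea,reverse=True)
def rect(n,c,z):
    P=cast(n,c.reshape(-1,2),z)[:,:2]
    (x,y),(w,h),a=cv2.minAreaRect((P*1000).astype(np.float32))
    if w<h: w,h,a=h,w,a+90
    a=(a+90)%180-90
    return [round(float(v),1) for v in (x,y,w,h,a)]
E
python3 - <<'E'
from h import *
im=cv2.imread("pics/top0.png")
for c in RNG:
    for k in comps(mask(im,c)): print(c,cv2.boundingRect(k),rect("top",k,0.085 if c=='red' and cv2.boundingRect(k)[0]>280 else .044))
hsv=cv2.cvtColor(im,cv2.COLOR_BGR2HSV)
# plate dark
m=cv2.inRange(hsv,(0,0,0),(180,255,75)); m=cv2.morphologyEx(m,cv2.MORPH_CLOSE,np.ones((7,7)))
for k in comps(m,500): print('dark',cv2.boundingRect(k),rect("top",k,.008))
# outlines
m=cv2.inRange(hsv,(0,0,110),(180,70,255)); m[:, :392]=0;m[:,520:]=0;m[:250]=0;m[328:]=0
for k in comps(m,300): print('outl',cv2.boundingRect(k),rect("top",k,.008))
print(hsv[265,200],hsv[265,140])
m=cv2.inRange(hsv,(0,0,148),(180,50,255)); m=cv2.morphologyEx(m,cv2.MORPH_OPEN,np.ones((3,3)))
for k in comps(m,100):
  if cv2.boundingRect(k)[1]>100: print('white',cv2.boundingRect(k),rect("top",k,.004))
s=cv2.imread("pics/side0.png")
for c in RNG:
    for k in comps(mask(s,c)): print(c,cv2.boundingRect(k))
print('head side',[rect("side",k,.08) for k in comps(mask(s,'red')) if 270<cv2.boundingRect(k)[0]<300])
E
```

```text
red (194, 288, 22, 52) [448.5, 217.3, 94.5, 36.3, -3.2]
red (308, 238, 20, 21) [558.9, 2.6, 35.8, 33.8, -1.7]
yellow (300, 232, 37, 39) [558.7, 2.6, 70.4, 67.9, -4.2]
yellow (149, 288, 21, 52) [449.3, 303.6, 94.8, 36.0, -2.6]
green (171, 289, 21, 51) [448.0, 260.6, 92.3, 36.0, -1.3]
blue (216, 288, 22, 53) [446.5, 174.3, 94.8, 37.1, -2.5]
dark (386, 244, 138, 90) [482.5, -261.1, 259.7, 148.9, 82.0]
outl (395, 255, 29, 58) [495.5, -170.1, 109.0, 46.9, -7.7]
outl (427, 258, 28, 59) [487.2, -231.8, 109.1, 46.9, -8.2]
outl (459, 261, 28, 59) [478.4, -293.2, 109.5, 46.6, -8.0]
outl (491, 265, 27, 58) [470.2, -354.9, 108.7, 47.2, -8.3]
[ 23   6 164] [120   2 129]
white (157, 246, 89, 43) [538.9, 236.2, 176.0, 81.9, 88.1]
white (276, 160, 28, 27) [724.3, 57.2, 54.9, 54.9, -1.2]
white (220, 294, 14, 27) [459.2, 184.5, 50.9, 24.9, -3.1]
white (174, 294, 14, 27) [460.9, 275.2, 50.5, 25.7, -1.1]
white (152, 294, 14, 27) [461.7, 319.7, 51.0, 24.9, -2.2]
white (198, 293, 13, 27) [462.0, 229.1, 50.3, 23.8, -1.2]
red (280, 232, 22, 18)
red (208, 188, 48, 10)
yellow (271, 269, 40, 17)
yellow (271, 245, 40, 23)
yellow (211, 168, 45, 7)
green (210, 178, 16, 7)
blue (313, 24, 37, 26)
blue (284, 32, 27, 15)
blue (205, 199, 50, 11)
head side [[560.2, -3.3, 48.6, 35.7, 86.9]]
```

```bash
python3 -c "
import cv2
a=cv2.imread('pics/top0.png')
cv2.imwrite('pics/c0.png',cv2.resize(a[230:350,130:360],None,fx=3.4,fy=3.4,interpolation=2))"
```

```text
(no output)
```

View pics/c0.png

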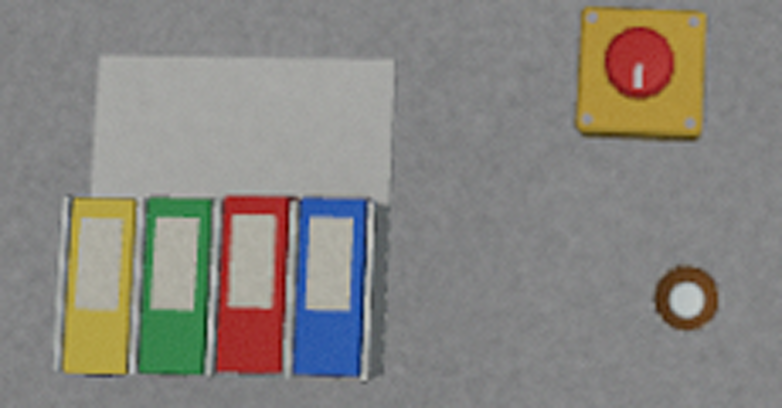

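```bash
cat >> h.py <<'E'
def pose():
    o=arm.observe(); M=R.from_rotvec(o["ee_rot"]).as_matrix()
    return o["position"],M,np.degrees(np.arctan2(M[1,1],M[0,1])),o
def st():
    p,M,a,o=pose(); print('t',round(o['clock'],2),'p',np.round(p*1000,1),'psi',round(a,2),'tilt',np.round(M[:2,2],3),'F',np.round(o['force'],1),'w',round(o['width']*92,1))
def plan(*wps,start=None):
    """waypoints (x,y,z mm, psi) -> total share in tool axes per leg"""
    p,M,a,o=pose(); p=p*1000
    if start: p,a=np.array(start[:3],float),start[3]
    for w in wps:
        turn=-(w[3]-a)/90
        c,s=np.cos(np.radians(w[3])),np.sin(np.radians(w[3])) # turn first, then shift
        d=np.array(w[:3])-p
        t=np.array([-s*d[0]+c*d[1],c*d[0]+s*d[1],-d[2]])/400
        n=int(np.ceil(np.linalg.norm(t)*400/55)); 
        print('turn %.3f | total'%turn,np.round(t,4),'n',n,'each',np.round(t/max(n,1),4)); p=np.array(w[:3],float);a=w[3]
E
python3 - <<'E'
from h import *
st(); plan((559,2,180,88),(559,2,95,88),(559,2,78,88))
E
```

```text
t 0.1 p [145.9 607.2 226. ] psi 76.49 tilt [-0.    -0.001] F [-0.5  0.3 -0.2] w 92.1
turn -0.128 | total [-1.0848 -1.4761  0.1151] n 14 each [-0.0775 -0.1054  0.0082]
turn 0.000 | total [0.     0.     0.2125] n 2 each [0.     0.     0.1062]
turn 0.000 | total [0.     0.     0.0425] n 1 each [0.     0.     0.0425]
```

apply_moves(targets=[1,0,0,0,-0.064,1,0,0,0,-0.064,1,-0.0775,-0.1054,0.008,0,1,-0.0775,-0.1054,0.008,0,1,-0.0775,-0.1054,0.008,0,1,-0.0775,-0.1054,0.008,0,1,-0.0775,-0.1054,0.008,0,1,-0.0775,-0.1054,0.008,0,1,-0.0775,-0.1054,0.008,0,1,-0.0775,-0.1054,0.008,0,1,-0.0775,-0.1054,0.008,0,1,-0.0775,-0.1054,0.008,0,1,-0.0775,-0.1054,0.008,0,1,-0.0775,-0.1054,0.008,0,1,-0.0775,-0.1054,0.008,0,1,-0.0775,-0.1054,0.008,0,1,0,0,0,0], grip_force=30)

```text
clock: 2.22
position: [0.5604, -0.0021, 0.1814]
ee_rot: [0.065, 3.141, -0.004]
force: [-0.9, 0.1, -0.2]
width: 0.007
```

Run:
```python
from h import *
st(); plan((559,2,95,88),(559,2,77,88))
```

```text
t 2.23 p [560.4  -2.1 181.4] psi 87.63 tilt [ 0.    -0.002] F [-0.9  0.1 -0.2] w 0.6
turn -0.004 | total [0.0039 0.0101 0.216 ] n 2 each [0.0019 0.005  0.108 ]
turn 0.000 | total [0.    0.    0.045] n 1 each [0.    0.    0.045]
```

apply_moves(targets=[1,0.004,0.01,0.11,0,1,0,0,0.106,0,1,0,0,0.015,0,1,0,0,0.01,0,1,0,0,0.01,0,1,0,0,0.01,0,1,0,0,0,0,1,0,0,0,0])

```text
clock: 3.22
position: [0.5587, 0.0071, 0.0788]
ee_rot: [0.054, 3.139, 0.001]
force: [-1.3, 1.5, 8.0]
width: -0.001
```

Run:
```python
from h import *
st()
```

```text
t 3.23 p [558.7   7.1  78.8] psi 88.01 tilt [0.002 0.001] F [-1.3  1.5  8. ] w -0.1
```

apply_moves(targets=[1,0,0,0.008,0,1,0,0,0.005,0,1,0,0,0,0,1,0,0,0,0])

```text
clock: 3.72
position: [0.5594, 0.0073, 0.0778]
ee_rot: [0.055, 3.136, 0.004]
force: [-18.0, 1.3, 59.6]
width: 0.004
```

Run:
```python
from h import *
st()
```

```text
t 3.73 p [559.4   7.3  77.8] psi 87.99 tilt [0.005 0.003] F [-18.    1.3  59.6] w 0.4
```

```bash
cat >> h.py <<'E'
def fr(o,yaw,x,y):
    c,s=np.cos(np.radians(yaw)),np.sin(np.radians(yaw)); return o[0]+c*x-s*y,o[1]+s*x+c*y
RK=lambda x,y: fr((449,239.1),-2,x,y)
PL=lambda x,y: fr((482.7,-262),-8.1,x,y)
E
python3 - <<'E'
from h import *
st(); a=RK(-75,-64.5-55.5); b=RK(17.5,-64.5-55.5)
plan((559,7,118,88),(*a,118,88),(*a,14,88),(*b,14,88))
E
```

```text
t 3.73 p [559.4   7.3  77.8] psi 87.99 tilt [0.005 0.003] F [-18.    1.3  59.6] w 0.4
turn -0.000 | total [ 0.001  -0.0007 -0.1005] n 1 each [ 0.001  -0.0007 -0.1005]
turn 0.000 | total [ 0.4826  0.2703 -0.    ] n 5 each [ 0.0965  0.0541 -0.    ]
turn 0.000 | total [0.   0.   0.26] n 2 each [0.   0.   0.13]
turn 0.000 | total [-0.2312  0.     -0.    ] n 2 each [-0.1156  0.     -0.    ]
```

apply_moves(targets=[1,0,0,-0.11,0,0.5,0.0965,0.054,0,0,0,0.0965,0.054,0,0,0,0.0965,0.054,0,0,0,0.0965,0.054,0,0,0,0.0965,0.054,0,0,0,0,0,0,0,0,0,0,0,0])

```text
clock: 4.72
position: [0.3697, 0.1216, 0.1169]
ee_rot: [0.054, 3.139, 0.001]
force: [0.7, -0.1, 0.4]
width: 0.72
```

Run:
```python
from h import *
st(); a=RK(-75,-64.5-55.5); b=RK(17.5,-64.5-55.5)
plan((*a,14,88),(*b,14,88))
img("top","top1"); s=img("side")
s0=cv2.imread("pics/side0.png")
cv2.imwrite("pics/side1.png",np.hstack([cv2.resize(q[150:310,190:320],None,fx=3,fy=3) for q in(s0,s)]))
```

```text
t 4.72 p [369.7 121.6 116.9] psi 88.02 tilt [0.002 0.001] F [ 0.7 -0.1  0.4] w 66.2
turn 0.000 | total [-0.0005  0.0005  0.2571] n 2 each [-0.0002  0.0003  0.1286]
turn 0.000 | total [-0.2312  0.     -0.    ] n 2 each [-0.1156  0.     -0.    ]
```

View pics/side1.png

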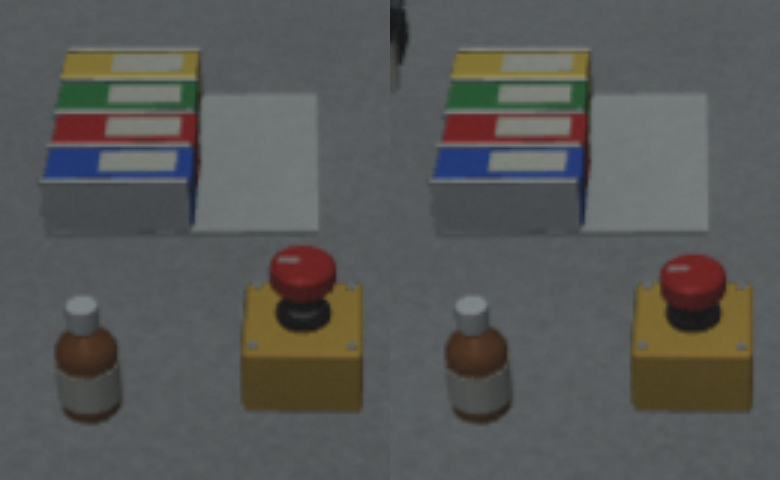

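View pics/top1.png

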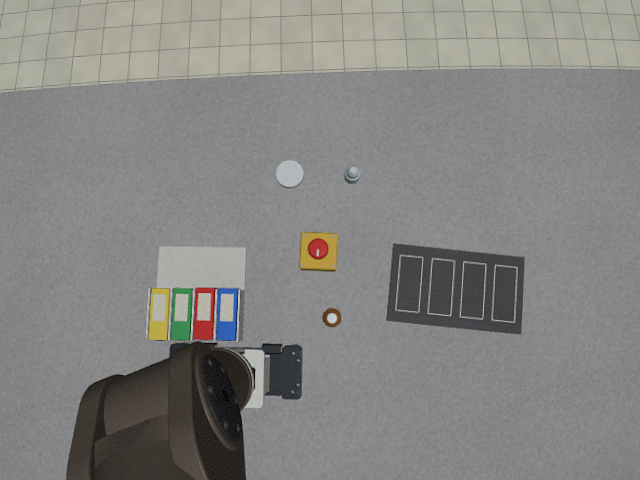

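The head sits lower in its collar than before, so it is latched. Next I push blue out.

apply_moves(targets=[0,0,0,0.128,0,0,0,0,0.128,0,0,0,0,0,0,0,-0.035,0,0,0,0,-0.04,0,0,0,0,-0.04,0,0,0,0,-0.04,0,0,0,0,-0.035,0,0,0,0,-0.025,0,0,0,0,-0.016,0,0,0,0,0,0,0,0])

```text
clock: 6.2
position: [0.4613, 0.1182, 0.0138]
ee_rot: [0.055, 3.141, -0.0]
force: [0.4, -1.0, 0.8]
width: 0.997
```

Run:
```python
from h import *
st(); im=img("top","top2")
b=RK(17.5,-64.5-55.5); plan((*b,14,88)); 
for k in comps(mask(im,'blue')): print(cv2.boundingRect(k),rect("top",k,.044))
```

```text
t 6.2 p [461.3 118.2  13.8] psi 87.99 tilt [ 0. -0.] F [ 0.4 -1.   0.8] w 91.8
turn -0.000 | total [-0.0036  0.0011 -0.0005] n 1 each [-0.0036  0.0011 -0.0005]
(220, 248, 22, 9) [564.1, 168.2, 40.6, 14.8, -83.5]
```

View pics/top2.png

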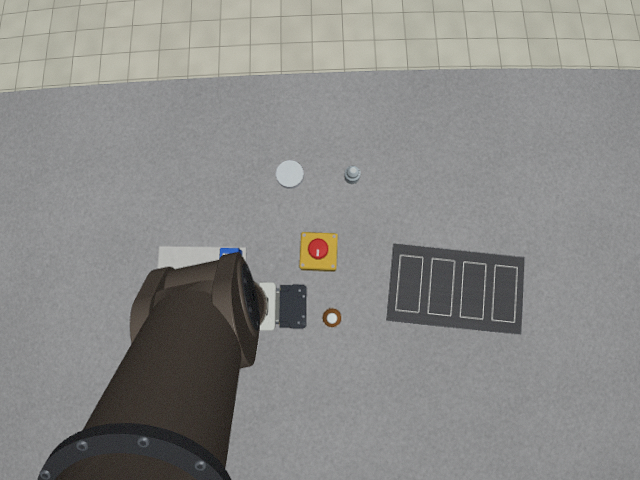

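Run:
```python
from h import *
im=img("side","s2")
plan((461,118,75,88),(523,171.5,75,88),(523,171.5,12,88))
for k in comps(mask(im,'blue')): 
  print(cv2.boundingRect(k),rect("side",k,.044))
```

```text
turn 0.000 | total [-0.001  -0.0005 -0.153 ] n 2 each [-0.0005 -0.0002 -0.0765]
turn 0.000 | total [-0.1502  0.1391 -0.    ] n 2 each [-0.0751  0.0695 -0.    ]
turn 0.000 | total [0.     0.     0.1575] n 2 each [0.     0.     0.0788]
(313, 24, 37, 26) [745.3, 1215.0, 277.7, 118.9, 85.9]
(253, 214, 40, 10) [530.3, 117.1, 74.8, 30.3, -2.9]
(284, 32, 27, 16) [630.2, 1181.1, 158.8, 88.9, 88.2]
(250, 199, 43, 14) [528.2, 162.6, 83.0, 46.6, -2.9]
```

View pics/s2.png

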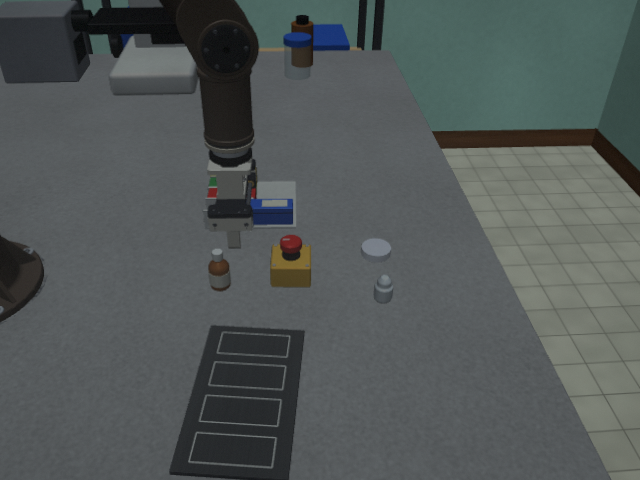

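The blue case is on the apron, its front end near side (293,212), centre about (522,171). Now I go over it and grip.

apply_moves(targets=[0,0,0,-0.0765,0,0,0,0,-0.0765,0,0,-0.075,0.0695,0,0,0,-0.075,0.0695,0,0,0,0,0,0,0,0,0,0,0.078,0,0,0,0,0.06,0,0,0,0,0.019,0,0.7,0,0,0,0,0.7,0,0,0,0,0.7,0,0,0,0], grip_force=25)

```text
clock: 7.68
position: [0.5234, 0.1719, 0.0132]
ee_rot: [0.055, 3.14, 0.001]
force: [-1.0, 0.6, -0.6]
width: 0.727
```

Run:
```python
from h import *
st(); img("side","s3")
```

```text
t 7.67 p [523.4 171.9  13.2] psi 88.01 tilt [0.001 0.001] F [-1.   0.6 -0.6] w 66.9
```

View pics/s3.png

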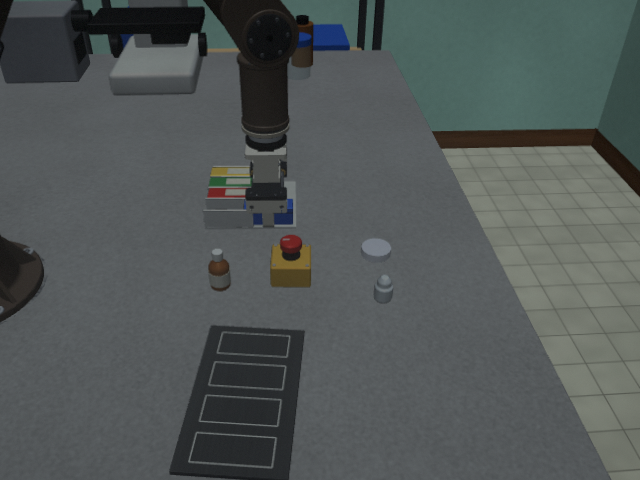

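apply_moves(targets=[1,0,0,0,0,1,0,0,0,0,1,0,0,0,0,1,0,0,0,0,1,0,0,0,0,1,0,0,-0.03,0,1,0,0,-0.05,0,1,0,0,0,0])

```text
clock: 8.72
position: [0.524, 0.172, 0.0459]
ee_rot: [0.055, 3.138, 0.002]
force: [-0.7, 0.2, -1.2]
width: 0.389
```

Run:
```python
from h import *
st(); img("side","s4")
q=PL(0,-93);print(q)
plan((523,172,125,88),(*q,125,81.9),(*q,40,81.9),(*q,17,81.9))
```

```text
t 8.72 p [524.  172.   45.9] psi 88.0 tilt [0.003 0.001] F [-0.7  0.2 -1.2] w 35.8
(np.float64(469.5961854298048), np.float64(-354.07220016763983))
turn 0.000 | total [ 0.0011  0.0002 -0.1999] n 2 each [ 0.0005  0.0001 -0.0999]
turn 0.068 | total [-0.0531 -1.3209 -0.    ] n 10 each [-0.0053 -0.1321 -0.    ]
turn -0.000 | total [0.     0.     0.2125] n 2 each [0.     0.     0.1062]
turn -0.000 | total [0.     0.     0.0575] n 1 each [0.     0.     0.0575]
```

View pics/s4.png

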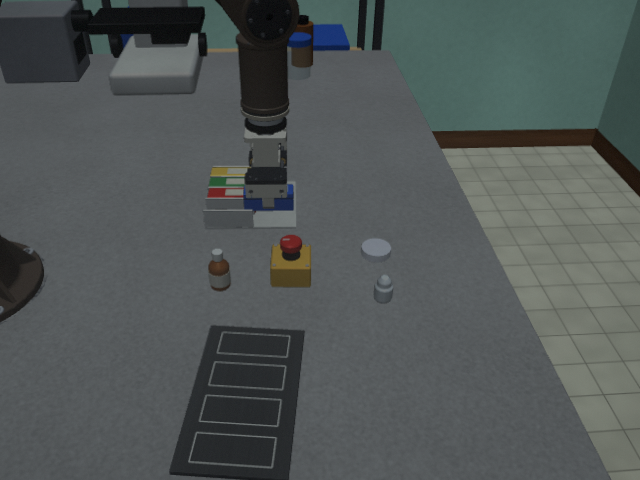

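The blue case is lifted level, at side (270,195). Carrying it to the outermost outline.

apply_moves(targets=[1,0,0,-0.1,0.034,1,0,0,-0.1,0.034,1,-0.003,-0.08,0,0,1,-0.005,-0.136,0,0,1,-0.005,-0.136,0,0,1,-0.005,-0.136,0,0,1,-0.005,-0.136,0,0,1,-0.006,-0.136,0,0,1,-0.006,-0.136,0,0,1,-0.006,-0.136,0,0,1,-0.006,-0.136,0,0,1,-0.006,-0.136,0,0,1,0,-0.016,0.05,0,1,0,0,0.08,0,1,0,0,0.08,0,1,0,0,0,0])

```text
clock: 10.78
position: [0.4674, -0.3526, 0.0377]
ee_rot: [-0.222, -3.129, -0.004]
force: [-0.3, 0.3, -0.3]
width: 0.392
```

Run:
```python
from h import *
st(); img("side","s5")
q=PL(0,-93)
plan((*q,22,81.9),(*q,17.5,81.9))
```

```text
t 10.78 p [ 467.4 -352.6   37.7] psi 81.88 tilt [-0.005  0.003] F [-0.3  0.3 -0.3] w 36.1
turn -0.000 | total [-0.0032 -0.001   0.0434] n 1 each [-0.0032 -0.001   0.0434]
turn -0.000 | total [0.     0.     0.0112] n 1 each [0.     0.     0.0112]
```

View pics/s5.png

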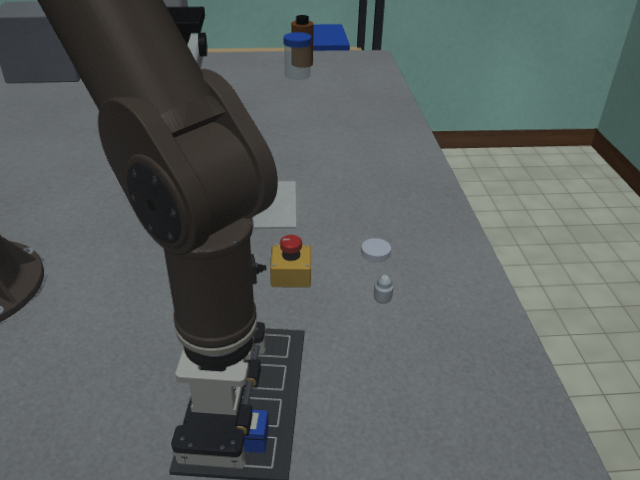

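Blue hangs just above the outermost outline, around side (255,430). Lower it and release.

apply_moves(targets=[1,-0.003,-0.001,0.035,0,1,0,0,0.01,0,1,0,0,0.006,0,1,0,0,0,0,0.52,0,0,0,0,0.52,0,0,0,0,0.52,0,0,0,0])

```text
clock: 11.7
position: [0.4706, -0.3547, 0.0201]
ee_rot: [0.222, 3.133, -0.0]
force: [-0.1, 0.6, 0.5]
width: 0.48
```

Run:
```python
from h import *
st(); a=RK(-75,-21.5-55.5);c=pose()[0]*1000; 
plan((c[0],c[1],125,81.9),(*a,125,88),(*a,14,88))
```

```text
t 11.7 p [ 470.6 -354.7   20.1] psi 81.88 tilt [ 0. -0.] F [-0.1  0.6  0.5] w 44.2
turn -0.000 | total [ 0.      0.     -0.2623] n 2 each [ 0.      0.     -0.1311]
turn -0.068 | total [ 0.2932  1.2891 -0.    ] n 10 each [ 0.0293  0.1289 -0.    ]
turn 0.000 | total [0.     0.     0.2775] n 3 each [0.     0.     0.0925]
```

apply_moves(targets=[0.5,0,0,-0.06,0,0.5,0,0,-0.1,0,0.5,0,0,-0.102,-0.034,0.3,0,0,0,-0.034,0,0.0293,0.129,0,0,0,0.0293,0.129,0,0,0,0.0293,0.129,0,0,0,0.0293,0.129,0,0,0,0.0293,0.129,0,0,0,0.0293,0.129,0,0,0,0.0293,0.129,0,0,0,0.0293,0.129,0,0,0,0.0293,0.129,0,0,0,0.0293,0.129,0,0,0,0,0,0,0])

```text
clock: 13.58
position: [0.3707, 0.169, 0.125]
ee_rot: [0.044, 3.141, 0.002]
force: [0.5, -0.8, -0.7]
width: 0.998
```

Run:
```python
from h import *
st(); a=RK(-75,-21.5-55.5); plan((*a,14,88)); im=img("top","top5")
for c in RNG:
    for k in comps(mask(im,c)): print(c,cv2.boundingRect(k),rect("top",k,.048 if cv2.boundingRect(k)[0]>330 else .044))
print(PL(0,-93))
```

```text
t 13.57 p [370.7 169.  125. ] psi 88.39 tilt [0.001 0.002] F [ 0.5 -0.8 -0.7] w 91.9
turn 0.004 | total [-0.002  -0.0106  0.2775] n 3 each [-0.0007 -0.0035  0.0925]
red (194, 288, 22, 52) [448.5, 217.5, 94.5, 36.6, -3.2]
red (308, 239, 20, 20) [563.4, 3.6, 35.8, 35.6, -1.7]
yellow (300, 232, 37, 39) [558.7, 2.7, 70.4, 67.8, -4.2]
yellow (149, 288, 21, 52) [449.3, 303.6, 94.8, 36.0, -2.7]
green (171, 289, 21, 51) [448.0, 260.6, 92.3, 36.0, -1.3]
blue (495, 266, 29, 54) [471.0, -346.9, 96.5, 49.3, -8.5]
(np.float64(469.5961854298048), np.float64(-354.07220016763983))
```

View pics/top5.png

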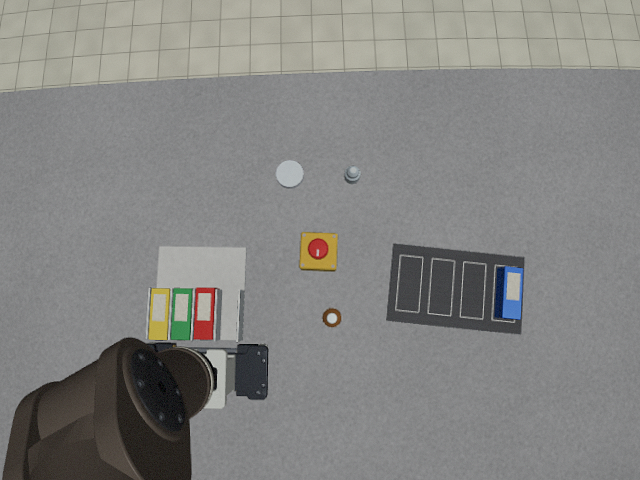

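Blue stands in the outermost outline at (508,293). Red, green and yellow are unchanged in the rack. Pushing red.

apply_moves(targets=[0,-0.002,-0.0106,0.11,0.004,0,0,0,0.11,0,0,0,0,0.057,0,0,0,0,0,0,0,-0.035,0,0,0,0,-0.04,0,0,0,0,-0.04,0,0,0,0,-0.04,0,0,0,0,-0.035,0,0,0,0,-0.025,0,0,0,0,-0.016,0,0,0,0,0,0,0,0])

```text
clock: 15.12
position: [0.4647, 0.1571, 0.0139]
ee_rot: [0.065, 3.141, 0.0]
force: [0.3, -0.0, 0.1]
width: 0.999
```

Run:
```python
from h import *
st(); im=img("side","s6"); t=img("top")
c=pose()[0]*1000
for k in comps(mask(im,'red')): print('s',cv2.boundingRect(k),rect("side",k,.044))
for k in comps(mask(t,'red')): print('t',cv2.boundingRect(k),rect("top",k,.044))
e=RK(73,-21.5); print(e)
plan((c[0],c[1],75,88),(*e,75,88),(*e,12,88))
```

```text
t 15.12 p [464.7 157.1  13.9] psi 87.63 tilt [0. 0.] F [ 0.3 -0.   0.1] w 91.9
s (255, 202, 39, 10) [533.9, 158.5, 75.1, 32.1, -2.9]
s (253, 188, 41, 13) [532.4, 204.8, 81.8, 45.6, -2.8]
s (280, 235, 22, 18) [561.5, 36.5, 50.9, 37.6, 86.9]
t (308, 239, 20, 20) [563.4, 3.6, 35.8, 35.6, -1.7]
t (198, 247, 23, 29) [553.8, 198.0, 67.7, 32.9, 35.0]
(np.float64(521.2051911932903), np.float64(215.06543395980688))
turn -0.004 | total [ 0.      0.     -0.1528] n 2 each [ 0.      0.     -0.0764]
turn 0.000 | total [-0.1378  0.1497 -0.    ] n 2 each [-0.0689  0.0748 -0.    ]
turn 0.000 | total [0.     0.     0.1575] n 2 each [0.     0.     0.0788]
```

View pics/s6.png

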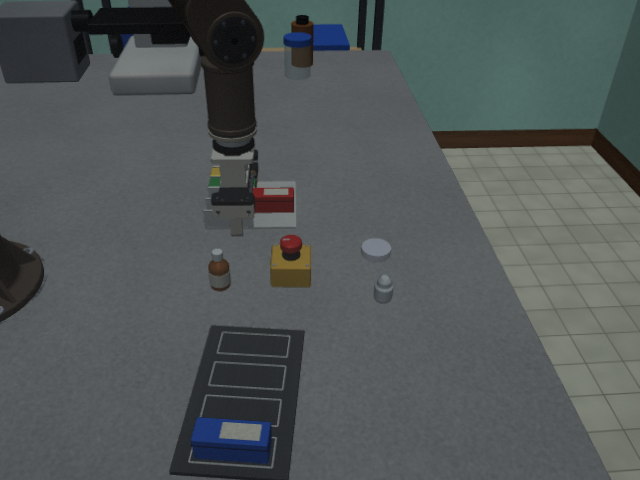

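Red is out on the apron, with its front end near side (294,195). Blue stands upright on the plate. Gripping red about its centre at (524,215).

apply_moves(targets=[0,0,0,-0.0765,-0.004,0,0,0,-0.0765,0,0,-0.072,0.075,0,0,0,-0.073,0.075,0,0,0.2,0,0,0,0,0.2,0,0,0.078,0,0.2,0,0,0.06,0,0.2,0,0,0.019,0,1,0,0,0,0,1,0,0,0,0,1,0,0,0,0,1,0,0,0,0,1,0,0,0,0,1,0,0,0,0,1,0,0,-0.03,0,1,0,0,-0.05,0,1,0,0,0,0])

```text
clock: 17.35
position: [0.5254, 0.2155, 0.0458]
ee_rot: [0.055, 3.139, 0.002]
force: [-0.1, -0.4, -2.5]
width: 0.39
```

Run:
```python
from h import *
st(); img("side","s7")
q=PL(0,-31);print(q);c=pose()[0]*1000
plan((*c[:2],125,88),(*q,125,81.9),(*q,40,81.9),(*q,17,81.9))
```

```text
t 17.35 p [525.4 215.5  45.8] psi 88.0 tilt [0.002 0.001] F [-0.1 -0.4 -2.5] w 35.9
(np.float64(478.33206180993494), np.float64(-292.6907333892133))
turn 0.000 | total [ 0.      0.     -0.2001] n 2 each [ 0.      0.     -0.1001]
turn 0.068 | total [-0.064  -1.2736 -0.    ] n 10 each [-0.0064 -0.1274 -0.    ]
turn -0.000 | total [0.     0.     0.2125] n 2 each [0.     0.     0.1062]
turn -0.000 | total [0.     0.     0.0575] n 1 each [0.     0.     0.0575]
```

View pics/s7.png

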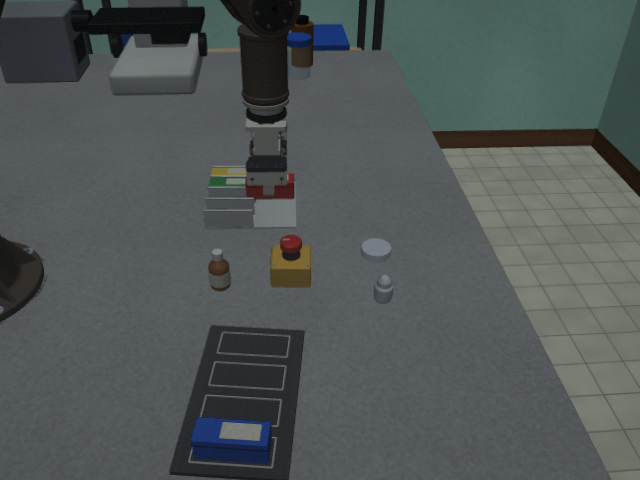

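Red is held level at side (270,185).

apply_moves(targets=[1,0,0,-0.1,0.034,1,0,0,-0.1,0.034,1,-0.004,-0.08,0,0,1,-0.006,-0.13,0,0,1,-0.006,-0.132,0,0,1,-0.007,-0.132,0,0,1,-0.007,-0.132,0,0,1,-0.007,-0.132,0,0,1,-0.007,-0.132,0,0,1,-0.007,-0.132,0,0,1,-0.007,-0.132,0,0,1,-0.006,-0.132,0,0,1,0,-0.008,0.06,0,1,0,0,0.08,0,1,0,0,0,0])

```text
clock: 19.27
position: [0.4756, -0.292, 0.0658]
ee_rot: [-0.222, -3.128, -0.003]
force: [0.2, -0.5, -1.7]
width: 0.391
```

Run:
```python
from h import *
st(); img("side","s8")
q=PL(0,-31);
plan((*q,22,81.9),(*q,17,81.9))
```

```text
t 19.27 p [ 475.6 -292.    65.8] psi 81.87 tilt [-0.005  0.003] F [ 0.2 -0.5 -1.7] w 35.9
turn -0.000 | total [-0.0041  0.      0.1134] n 1 each [-0.0041  0.      0.1134]
turn -0.000 | total [0.     0.     0.0125] n 1 each [0.     0.     0.0125]
```

View pics/s8.png

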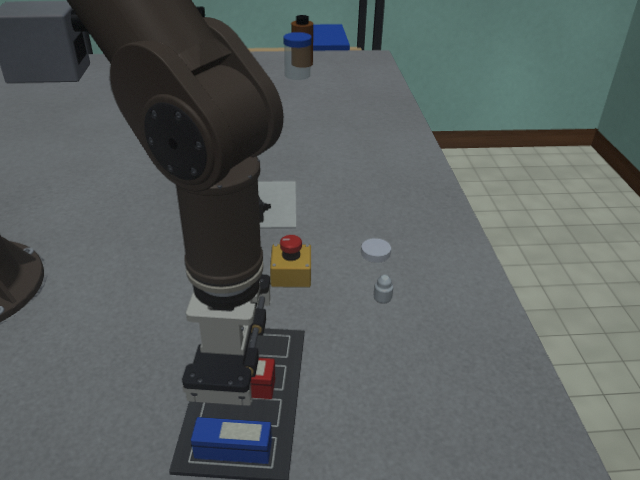

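apply_moves(targets=[1,-0.004,0,0.055,0,1,0,0,0.05,0,1,0,0,0.012,0,1,0,0,0.007,0,1,0,0,0,0,0.52,0,0,0,0,0.52,0,0,0,0,0.52,0,0,0,0])

```text
clock: 20.32
position: [0.4795, -0.2934, 0.019]
ee_rot: [0.222, 3.133, -0.0]
force: [-0.0, -0.9, -0.1]
width: 0.479
```

Run:
```python
from h import *
st(); a=RK(-75,21.5+55.5);c=pose()[0]*1000; 
plan((c[0],c[1],125,81.9),(*a,125,88),(*a,14,88))
```

```text
t 20.32 p [ 479.5 -293.4   19. ] psi 81.88 tilt [ 0. -0.] F [-0.  -0.9 -0.1] w 44.1
turn -0.000 | total [ 0.      0.     -0.2651] n 2 each [ 0.      0.     -0.1326]
turn -0.068 | total [ 0.3101  1.5202 -0.    ] n 12 each [ 0.0258  0.1267 -0.    ]
turn 0.000 | total [0.     0.     0.2775] n 3 each [0.     0.     0.0925]
```

apply_moves(targets=[0.5,0,0,-0.06,0,0.5,0,0,-0.1,0,0.5,0,0,-0.105,-0.034,0.3,0,0,0,-0.034,0,0.0258,0.1267,0,0,0,0.0258,0.1267,0,0,0,0.0258,0.1267,0,0,0,0.0258,0.1267,0,0,0,0.0258,0.1267,0,0,0,0.0258,0.1267,0,0,0,0.0258,0.1267,0,0,0,0.0258,0.1267,0,0,0,0.0258,0.1267,0,0,0,0.0258,0.1267,0,0,0,0.0258,0.1267,0,0,0,0.0258,0.1267,0,0,0,0,0,0,0])

```text
clock: 22.45
position: [0.3754, 0.3233, 0.1249]
ee_rot: [0.045, 3.141, 0.004]
force: [0.5, -0.6, 0.6]
width: 1.002
```

Run:
```python
from h import *
st(); a=RK(-75,77); plan((*a,14,88)); im=img("top","top8")
for c in RNG:
    for k in comps(mask(im,c)): print(c,cv2.boundingRect(k),rect("top",k,.048 if cv2.boundingRect(k)[0]>330 else .044))
```

```text
t 22.45 p [375.4 323.3 124.9] psi 88.37 tilt [0.    0.002] F [ 0.5 -0.6  0.6] w 92.2
turn 0.004 | total [-0.0037 -0.0115  0.2772] n 3 each [-0.0012 -0.0038  0.0924]
red (468, 261, 23, 54) [481.5, -291.8, 96.3, 37.5, -8.2]
red (308, 239, 20, 20) [563.4, 3.6, 35.8, 35.6, -1.7]
red (463, 263, 7, 49) [483.5, -267.3, 89.0, 6.9, -8.2]
yellow (300, 232, 37, 39) [558.6, 2.6, 70.3, 67.8, -4.1]
yellow (149, 288, 21, 52) [449.2, 303.6, 94.8, 36.1, -2.8]
green (171, 289, 21, 51) [448.0, 260.5, 92.3, 36.0, -1.4]
blue (495, 266, 29, 54) [470.9, -346.8, 96.3, 49.3, -8.6]
```

View pics/top8.png

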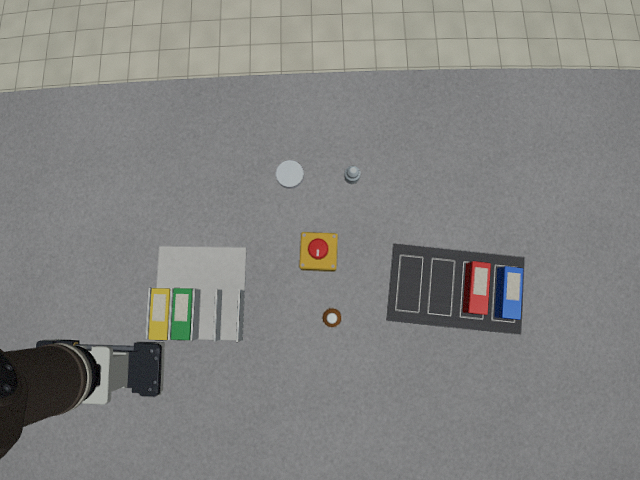

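Red and blue stand in their outlines, at (479,288) and (508,293). Pushing green.

apply_moves(targets=[0,-0.004,-0.0115,0.11,0.004,0,0,0,0.11,0,0,0,0,0.057,0,0,0,0,0,0,0,-0.035,0,0,0,0,-0.04,0,0,0,0,-0.04,0,0,0,0,-0.04,0,0,0,0,-0.035,0,0,0,0,-0.025,0,0,0,0,-0.013,0,0,0,0,0,0,0,0])

```text
clock: 24.0
position: [0.4695, 0.3105, 0.0138]
ee_rot: [0.065, 3.141, 0.0]
force: [-0.8, -0.5, -0.4]
width: 1.0
```

Run:
```python
from h import *
st(); im=img("side","s9"); t=img("top")
c=pose()[0]*1000
for k in comps(mask(im,'green',100,40)): print('s',cv2.boundingRect(k),rect("side",k,.044))
for k in comps(mask(t,'green',100,40)): print('t',cv2.boundingRect(k),rect("top",k,.044))
e=RK(73,21.5); print(e)
plan((c[0],c[1],75,88),(*e,75,88),(*e,12,88))
```

```text
t 24.0 p [469.5 310.5  13.8] psi 87.64 tilt [0. 0.] F [-0.8 -0.5 -0.4] w 92.0
s (256, 191, 37, 10) [534.6, 198.8, 73.1, 33.9, -2.9]
s (247, 177, 46, 13) [526.3, 248.1, 94.0, 48.3, -2.8]
t (174, 247, 25, 42) [534.7, 252.2, 77.3, 45.3, -2.0]
(np.float64(522.7058695514978), np.float64(258.039239521628))
turn -0.004 | total [ 0.      0.     -0.1528] n 2 each [ 0.      0.     -0.0764]
turn 0.000 | total [-0.139  -0.1264 -0.    ] n 2 each [-0.0695 -0.0632 -0.    ]
turn 0.000 | total [0.     0.     0.1575] n 2 each [0.     0.     0.0788]
```

View pics/s9.png

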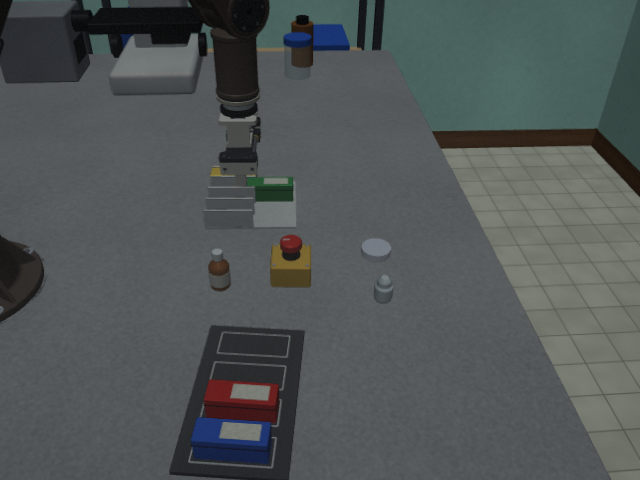

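Green is out on the apron, at side (275,190). Gripping it at (525,258).

apply_moves(targets=[0,0,0,-0.0765,-0.004,0,0,0,-0.0765,0,0,-0.072,-0.063,0,0,0,-0.073,-0.0635,0,0,0.2,0,0,0,0,0.2,0,0,0.078,0,0.2,0,0,0.06,0,0.2,0,0,0.019,0,1,0,0,0,0,1,0,0,0,0,1,0,0,0,0,1,0,0,0,0,1,0,0,0,0,1,0,0,0,0,1,0,0,-0.03,0,1,0,0,-0.05,0,1,0,0,0,0])

```text
clock: 26.22
position: [0.5265, 0.2584, 0.0459]
ee_rot: [0.055, 3.139, 0.002]
force: [0.7, -0.3, -1.5]
width: 0.395
```

Run:
```python
from h import *
st(); img("side","s10")
q=PL(0,31);print(q);c=pose()[0]*1000
plan((*c[:2],125,88),(*q,125,81.9),(*q,40,81.9),(*q,17,81.9))
```

```text
t 26.23 p [526.5 258.4  45.9] psi 88.0 tilt [0.003 0.002] F [ 0.7 -0.3 -1.5] w 36.4
(np.float64(487.06793819006504), np.float64(-231.30926661078672))
turn 0.000 | total [ 0.      0.     -0.2001] n 2 each [ 0.      0.     -0.1001]
turn 0.068 | total [-0.0763 -1.2249 -0.    ] n 9 each [-0.0085 -0.1361 -0.    ]
turn -0.000 | total [0.     0.     0.2125] n 2 each [0.     0.     0.1062]
turn -0.000 | total [0.     0.     0.0575] n 1 each [0.     0.     0.0575]
```

View pics/s10.png

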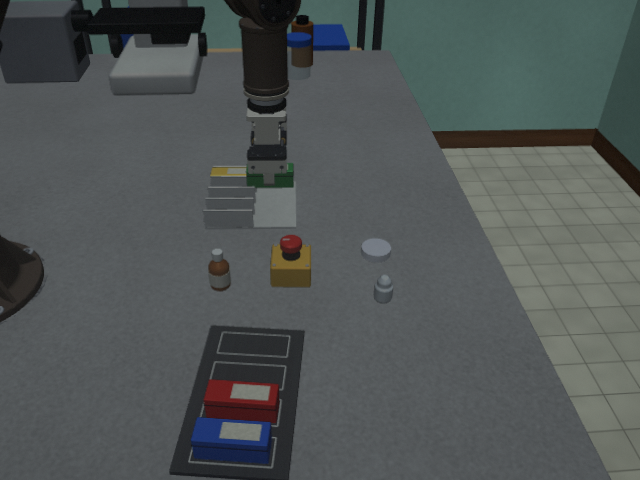

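Green is held level at side (270,175).

apply_moves(targets=[1,0,0,-0.1,0.034,1,0,0,-0.1,0.034,1,-0.005,-0.08,0,0,1,-0.009,-0.126,0,0,1,-0.009,-0.126,0,0,1,-0.009,-0.126,0,0,1,-0.009,-0.126,0,0,1,-0.009,-0.126,0,0,1,-0.009,-0.126,0,0,1,-0.009,-0.126,0,0,1,-0.009,-0.126,0,0,1,-0.006,-0.126,0,0,1,0,-0.011,0.06,0,1,0,0,0.08,0,1,0,0,0,0])

```text
clock: 28.15
position: [0.487, -0.2312, 0.0659]
ee_rot: [-0.222, -3.128, -0.002]
force: [-0.3, 0.4, -0.2]
width: 0.387
```

Run:
```python
from h import *
st(); img("side","s11")
q=PL(0,31);
plan((*q,22,81.9),(*q,17,81.9))
```

```text
t 28.15 p [ 487.  -231.2   65.9] psi 81.87 tilt [-0.005  0.002] F [-0.3  0.4 -0.2] w 35.6
turn -0.000 | total [2.700e-03 1.000e-04 1.135e-01] n 1 each [2.700e-03 1.000e-04 1.135e-01]
turn -0.000 | total [0.     0.     0.0125] n 1 each [0.     0.     0.0125]
```

View pics/s11.png

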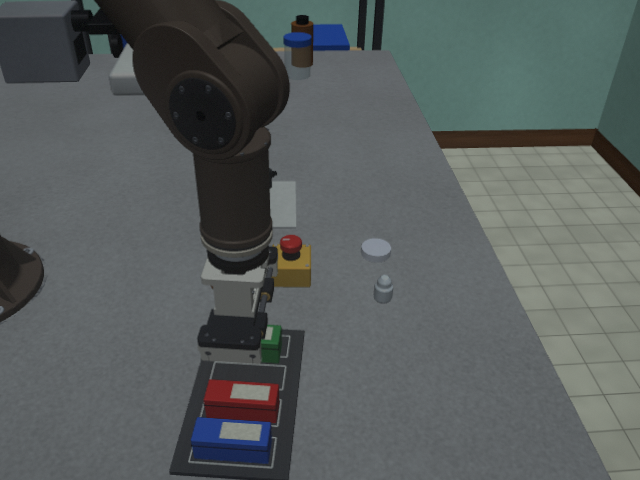

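apply_moves(targets=[1,0,0,0.055,0,1,0,0,0.05,0,1,0,0,0.012,0,1,0,0,0.007,0,1,0,0,0,0,0.52,0,0,0,0,0.52,0,0,0,0,0.52,0,0,0,0])

```text
clock: 29.2
position: [0.4894, -0.232, 0.0189]
ee_rot: [0.222, 3.133, -0.0]
force: [-0.1, -0.2, -0.2]
width: 0.477
```

Run:
```python
from h import *
st(); a=RK(-75,64.5+55.5);c=pose()[0]*1000; 
plan((c[0],c[1],125,81.9),(*a,125,88),(*a,14,88))
```

```text
t 29.2 p [ 489.4 -232.    18.9] psi 81.88 tilt [ 0. -0.] F [-0.1 -0.2 -0.2] w 43.9
turn -0.000 | total [ 0.      0.     -0.2651] n 2 each [ 0.      0.     -0.1326]
turn -0.068 | total [ 0.3294  1.4735 -0.    ] n 11 each [ 0.0299  0.134  -0.    ]
turn 0.000 | total [0.     0.     0.2775] n 3 each [0.     0.     0.0925]
```

apply_moves(targets=[0.5,0,0,-0.06,0,0.5,0,0,-0.1,0,0.5,0,0,-0.105,-0.034,0.3,0,0,0,-0.034,0,0.0275,0.1228,0,0,0,0.0275,0.1228,0,0,0,0.0275,0.1228,0,0,0,0.0275,0.1228,0,0,0,0.0275,0.1228,0,0,0,0.0275,0.1228,0,0,0,0.0275,0.1228,0,0,0,0.0275,0.1228,0,0,0,0.0275,0.1228,0,0,0,0.0275,0.1228,0,0,0,0.0275,0.1228,0,0,0,0.0275,0.1228,0,0,0,0,0,0,0])

```text
clock: 31.32
position: [0.3761, 0.3662, 0.1248]
ee_rot: [-0.045, -3.141, -0.004]
force: [0.4, -0.7, -0.7]
width: 1.002
```

Run:
```python
from h import *
st(); a=RK(-75,120); plan((*a,14,88)); im=img("top","top11")
for c in RNG:
    for k in comps(mask(im,c)): print(c,cv2.boundingRect(k),rect("top",k,.048 if cv2.boundingRect(k)[0]>330 else .044))
```

```text
t 31.32 p [376.1 366.2 124.8] psi 88.35 tilt [-0.     0.003] F [ 0.4 -0.7 -0.7] w 92.2
turn 0.004 | total [-0.0058 -0.0113  0.277 ] n 3 each [-0.0019 -0.0038  0.0923]
red (468, 261, 23, 54) [481.6, -291.7, 96.1, 37.5, -8.2]
red (308, 239, 20, 20) [563.4, 3.6, 35.8, 35.6, -1.7]
red (463, 263, 7, 49) [483.4, -267.3, 88.8, 6.9, -8.2]
yellow (299, 232, 38, 39) [558.8, 2.6, 70.5, 68.0, -4.5]
yellow (149, 288, 21, 52) [449.3, 303.6, 94.7, 36.1, -2.6]
blue (500, 266, 24, 54) [470.3, -351.9, 96.5, 39.1, -8.5]
blue (495, 267, 7, 51) [472.4, -326.6, 92.4, 8.7, -8.5]
```

View pics/top11.png

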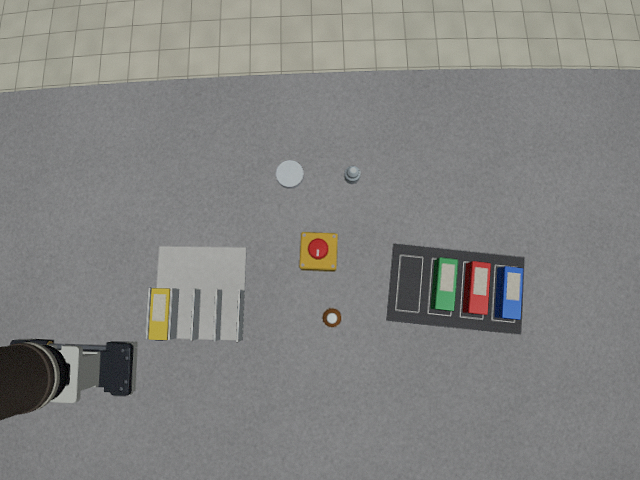

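Three cases now stand in outlines, with green at (446,285). Yellow at (160,314) is unchanged. Pushing yellow.

apply_moves(targets=[0,-0.0055,-0.0105,0.11,0.004,0,0,0,0.11,0,0,0,0,0.057,0,0,0,0,0,0,0,-0.035,0,0,0,0,-0.04,0,0,0,0,-0.04,0,0,0,0,-0.04,0,0,0,0,-0.035,0,0,0,0,-0.025,0,0,0,0,-0.013,0,0,0,0,0,0,0,0])

```text
clock: 32.88
position: [0.4712, 0.3537, 0.0138]
ee_rot: [0.065, 3.141, 0.0]
force: [0.3, 0.1, -0.3]
width: 1.0
```

Run:
```python
from h import *
st(); im=img("side","s12"); t=img("top")
c=pose()[0]*1000
for k in comps(mask(im,'yellow',100,40)): print('s',cv2.boundingRect(k),rect("side",k,.044))
for k in comps(mask(t,'yellow',100,40)): print('t',cv2.boundingRect(k),rect("top",k,.044))
e=RK(75,64.5); print(e)
plan((c[0],c[1],75,88),(*e,75,88),(*e,12,88))
```

```text
t 32.88 p [471.2 353.7  13.8] psi 87.64 tilt [0. 0.] F [ 0.3  0.1 -0.3] w 92.0
s (271, 244, 40, 43) [558.6, -22.8, 114.2, 67.6, 86.2]
s (248, 167, 45, 23) [526.8, 269.4, 94.9, 91.0, -2.7]
t (300, 232, 38, 39) [558.6, 2.5, 70.9, 68.6, -4.1]
t (152, 247, 26, 41) [536.8, 293.7, 75.7, 48.2, -2.5]
(np.float64(526.2053295637435), np.float64(300.9432460900441))
turn -0.004 | total [ 0.      0.     -0.1528] n 2 each [ 0.      0.     -0.0764]
turn 0.000 | total [-0.1436 -0.1273 -0.    ] n 2 each [-0.0718 -0.0636 -0.    ]
turn 0.000 | total [0.     0.     0.1575] n 2 each [0.     0.     0.0788]
```

View pics/s12.png

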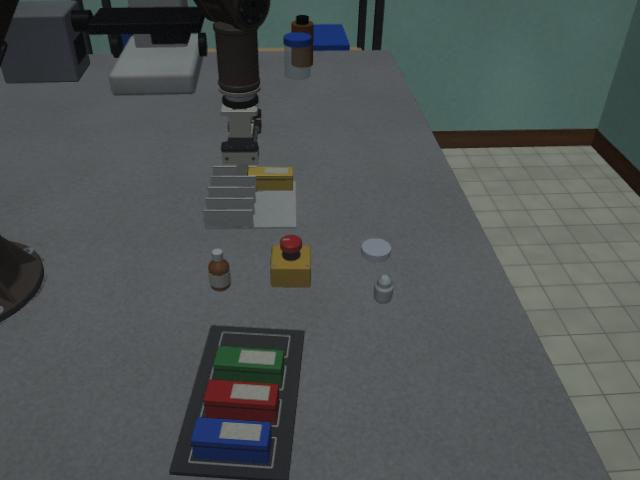

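Yellow is out on the apron, at side (272,178). Gripping it at (526,301).

apply_moves(targets=[0,0,0,-0.0765,-0.004,0,0,0,-0.0765,0,0,-0.071,-0.0635,0,0,0,-0.071,-0.0635,0,0,0.2,0,0,0,0,0.2,0,0,0.078,0,0.2,0,0,0.06,0,0.2,0,0,0.019,0,1,0,0,0,0,1,0,0,0,0,1,0,0,0,0,1,0,0,0,0,1,0,0,0,0,1,0,0,0,0,1,0,0,-0.03,0,1,0,0,-0.05,0,1,0,0,0,0])

```text
clock: 35.1
position: [0.527, 0.3016, 0.0459]
ee_rot: [0.055, 3.139, 0.003]
force: [-0.1, -0.2, -1.9]
width: 0.393
```

Run:
```python
from h import *
st(); img("side","s13")
q=PL(0,93);print(q);c=pose()[0]*1000
plan((*c[:2],125,88),(*q,125,81.9),(*q,65,81.9),(*q,17,81.9))
```

```text
t 35.1 p [527.  301.6  45.9] psi 88.0 tilt [0.002 0.002] F [-0.1 -0.2 -1.9] w 36.2
(np.float64(495.8038145701952), np.float64(-169.92779983236017))
turn 0.000 | total [ 0.      0.     -0.2001] n 2 each [ 0.      0.     -0.1001]
turn 0.068 | total [-0.0903 -1.1769 -0.    ] n 9 each [-0.01   -0.1308 -0.    ]
turn -0.000 | total [0.   0.   0.15] n 2 each [0.    0.    0.075]
turn -0.000 | total [0.   0.   0.12] n 1 each [0.   0.   0.12]
```

View pics/s13.png

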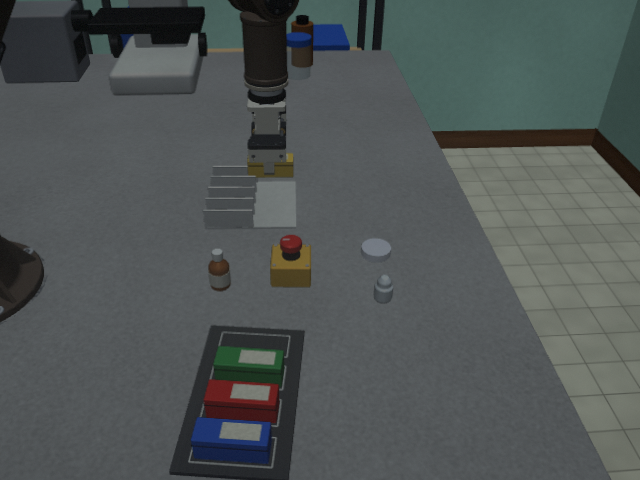

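Yellow is held level at side (270,165).

apply_moves(targets=[1,0,0,-0.1,0.034,1,0,0,-0.1,0.034,1,-0.007,-0.08,0,0,1,-0.009,-0.122,0,0,1,-0.009,-0.122,0,0,1,-0.009,-0.122,0,0,1,-0.009,-0.122,0,0,1,-0.009,-0.122,0,0,1,-0.009,-0.122,0,0,1,-0.009,-0.122,0,0,1,-0.009,-0.122,0,0,1,-0.009,-0.11,0,0,1,0,-0.011,0.06,0,1,0,0,0.08,0,1,0,0,0,0])

```text
clock: 37.02
position: [0.4921, -0.1696, 0.066]
ee_rot: [-0.222, -3.128, -0.001]
force: [0.1, -0.0, -1.7]
width: 0.388
```

Run:
```python
from h import *
st(); img("side","s14")
q=PL(0,93);
plan((*q,22,81.9),(*q,17,81.9))
```

```text
t 37.02 p [ 492.1 -169.6   66. ] psi 81.87 tilt [-0.005  0.001] F [ 0.1 -0.  -1.7] w 35.7
turn -0.000 | total [-0.0063  0.0005  0.1136] n 1 each [-0.0063  0.0005  0.1136]
turn -0.000 | total [0.     0.     0.0125] n 1 each [0.     0.     0.0125]
```

View pics/s14.png

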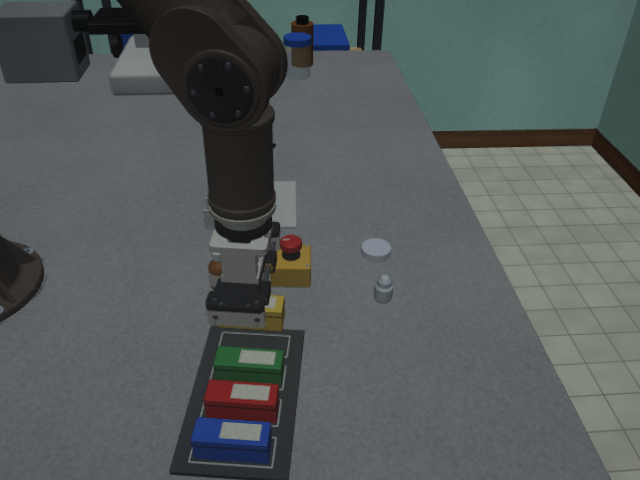

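apply_moves(targets=[1,-0.003,0,0.055,0,1,0,0,0.05,0,1,0,0,0.012,0,1,0,0,0.007,0,1,0,0,0,0,0.52,0,0,0,0,0.52,0,0,0,0,0.52,0,0,0,0,0.5,0,0,-0.06,0,0.5,0,0,-0.1,0,0.5,0,0,-0.12,0,0,0,0,-0.08,0,0,0,0,0,0])

```text
clock: 38.7
position: [0.4972, -0.1707, 0.1653]
ee_rot: [0.222, 3.129, -0.001]
force: [-0.5, -0.1, -0.1]
width: 0.669
```

Run:
```python
from h import *
st(); im=img("top","top14"); s=img("side","s15")
for c in RNG:
    for k in comps(mask(im,c)): print(c,cv2.boundingRect(k),rect("top",k,.048))
for c in RNG:
    for k in comps(mask(s,c,100,40)): print('s',c,cv2.boundingRect(k),rect("side",k,.048))
```

```text
t 38.7 p [ 497.2 -170.7  165.3] psi 81.88 tilt [ 0.005 -0.001] F [-0.5 -0.1 -0.1] w 61.5
red (308, 239, 20, 20) [562.8, 3.5, 35.6, 35.4, -1.7]
yellow (300, 232, 37, 39) [558.2, 2.5, 69.9, 67.5, -4.2]
yellow (398, 294, 24, 14) [462.0, -162.0, 42.4, 23.6, 88.1]
s red (203, 379, 76, 44) [482.5, -308.4, 99.8, 62.2, -8.7]
s red (280, 235, 22, 19) [561.1, 29.7, 53.4, 37.6, 87.0]
s yellow (221, 316, 67, 38) [498.5, -188.7, 99.6, 67.4, -8.7]
s yellow (271, 268, 40, 19) [557.0, -61.6, 65.6, 45.9, -3.8]
s yellow (271, 244, 40, 26) [560.6, -5.7, 68.2, 67.3, -6.0]
s green (214, 346, 70, 27) [491.2, -237.6, 95.4, 42.1, -8.7]
s green (215, 370, 66, 16) [490.5, -269.4, 92.6, 17.8, -10.9]
s blue (191, 417, 81, 47) [471.3, -368.3, 99.8, 59.9, -8.2]
s blue (313, 24, 37, 27) [743.6, 1197.4, 285.6, 118.2, 85.9]
s blue (283, 32, 29, 16) [629.6, 1168.5, 157.7, 94.7, 88.5]
s blue (120, 34, 13, 14) [64.7, 1183.0, 140.3, 39.5, -79.2]
```

View pics/top14.png

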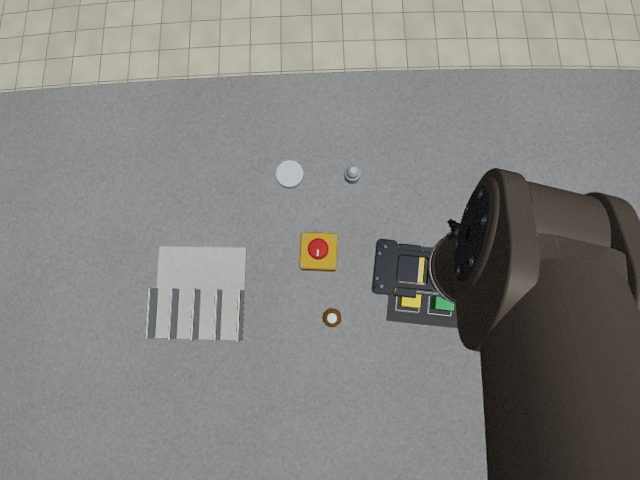

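View pics/s15.png

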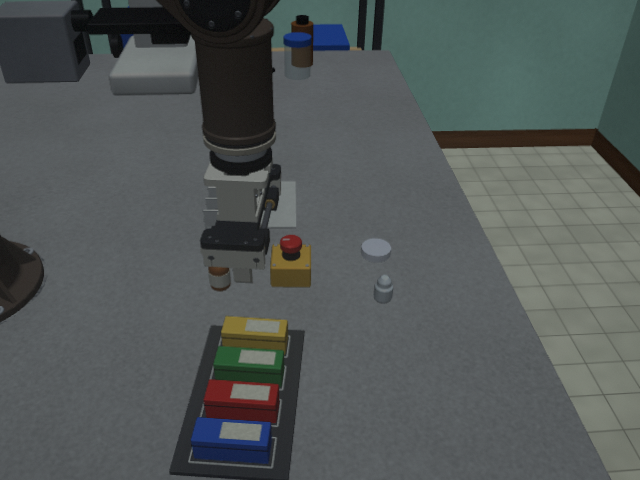

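All four cases stand in their outlines. Next is the red head: get over it with jaws open.

Run:
```python
from h import *
st(); print(np.round(arm.observe()['joints'],2))
im=cv2.imread("pics/top14.png")
print([rect("top",k,.079) for k in comps(mask(im,'red'))],[rect("top",k,.045) for k in comps(mask(im,'yellow'))])
plan((559,3,165,100),(559,3,54,100))
```

```text
t 38.8 p [ 495.4 -170.2  162.6] psi 81.89 tilt [0. 0.] F [-0.8  0.9 -0.8] w 69.2
[ 0.18  0.34  0.07  1.9  -0.03  0.9   1.69]
[[558.8, 2.8, 34.3, 34.0, -1.7]] [[558.6, 2.6, 70.2, 67.7, -4.2], [462.0, -162.6, 42.6, 23.7, 88.1]]
turn -0.201 | total [-0.2318  0.3987 -0.0061] n 4 each [-0.058   0.0997 -0.0015]
turn 0.000 | total [-0.      0.      0.2775] n 3 each [-0.      0.      0.0925]
```

apply_moves(targets=[0,0,0,0,-0.1,0,0,0,0,-0.101,0,-0.0464,0.0797,0,0,0,-0.0464,0.0797,0,0,0,-0.0464,0.0797,0,0,0,-0.0464,0.0797,0,0,0,-0.0464,0.0797,0,0,0,0,0,0.1,0,0,0,0,0,0])

```text
clock: 39.92
position: [0.5563, 0.0029, 0.1192]
ee_rot: [0.274, -3.122, -0.0]
force: [-0.0, -0.5, -0.1]
width: 1.001
```

Run:
```python
from h import *
st(); plan((559,3,54,100)); img("side","s16")
s=img("top","t16")
cv2.imwrite("pics/s16c.png",cv2.resize(cv2.imread("pics/s16.png")[200:480,150:420],None,fx=2,fy=2))
```

```text
t 39.92 p [556.3   2.9 119.2] psi 100.02 tilt [-0.008 -0.001] F [-0.  -0.5 -0.1] w 92.1
turn 0.000 | total [-0.0068 -0.0008  0.1629] n 2 each [-0.0034 -0.0004  0.0814]
```

View pics/s16c.png

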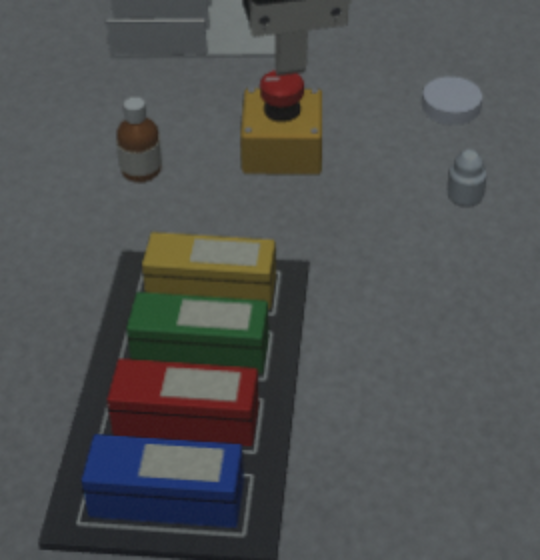

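View pics/t16.png

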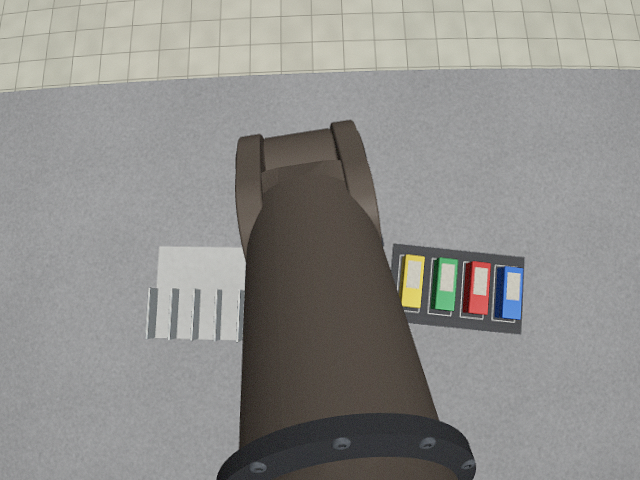

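All four cases stand straight on the plate, at top (412,282), (446,285), (479,288) and (511,292). The jaws are open above the head. Descend and close gently.

apply_moves(targets=[0,-0.002,0,0.08,0,0,0,0,0.06,0,0,0,0,0.023,0,0,0,0,0,0,1,0,0,0,0,1,0,0,0,0,1,0,0,0,0,1,0,0,0,0,1,0,0,0,0,1,0,0,0,0,1,0,0,0,0], grip_force=10)

```text
clock: 41.4
position: [0.5602, 0.0024, 0.0576]
ee_rot: [-0.272, 3.13, -0.001]
force: [0.2, -2.5, 2.0]
width: 0.408
```

Run:
```python
from h import *
st()
```

```text
t 41.4 p [560.2   2.4  57.6] psi 99.95 tilt [ 0. -0.] F [ 0.2 -2.5  2. ] w 37.5
```

Gripped at 37.5 mm, which matches the 38 mm head. Turning clockwise 60° while rising 6 mm.

apply_moves(targets=[1,0,0,-0.0025,0.1,1,0,0,-0.0025,0.1,1,0,0,-0.0025,0.1,1,0,0,-0.0025,0.1,1,0,0,-0.0025,0.1,1,0,0,-0.0025,0.1,1,0,0,0,0.06,1,0,0,0,0,1,0,0,0,0])

```text
clock: 42.52
position: [0.5601, 0.0029, 0.0636]
ee_rot: [1.31, 2.855, -0.0]
force: [-0.2, -1.9, 1.9]
width: 0.403
```

Run:
```python
from h import *
st(); print(arm.observe()['ft_torque'])
```

```text
t 42.52 p [560.1   2.9  63.6] psi 40.7 tilt [ 0. -0.] F [-0.2 -1.9  1.9] w 37.1
[-0.40924438  0.17072256  0.07825192]
```

apply_moves(targets=[0.3,0,0,0,0,0.3,0,0,0,0,0.3,0,0,0,0,0.3,0,0,0,0,0,0,0,-0.06,0,0,0,0,-0.12,0,0,0.12,0,-0.12,0,0,0.12,0,0,0,0,0.12,0,0,0,0,0.12,0,0,0,0,0,0,0,0,0,0,0,0,0])

```text
clock: 44.02
position: [0.4381, 0.1456, 0.1799]
ee_rot: [1.313, 2.854, 0.0]
force: [-0.4, -0.6, -0.6]
width: 0.998
```

Run:
```python
from h import *
st(); t=img("top","t18"); s=img("side","s18"); s0=cv2.imread("pics/side0.png"); s1=cv2.imread("pics/s13.png")
cv2.imwrite("pics/cmp.png",np.hstack([cv2.resize(q[220:300,255:325],None,fx=3.6,fy=3.6) for q in(s0,s1,s)]))
for q in (s0,s1,s): print([cv2.boundingRect(k) for k in comps(mask(q,'red')) if 275<cv2.boundingRect(k)[0]<290])
for q in (cv2.imread("pics/top0.png"),cv2.imread("pics/top11.png"),t): print([rect("top",k,.085) for k in comps(mask(q,'red')) if 300<cv2.boundingRect(k)[0]<330])
for c in RNG:
    for k in comps(mask(t,c)): print(c,cv2.boundingRect(k),rect("top",k,.048))
```

```text
t 44.02 p [438.1 145.6 179.9] psi 40.59 tilt [0.001 0.   ] F [-0.4 -0.6 -0.6] w 91.8
[(280, 232, 22, 18)]
[(280, 235, 22, 18)]
[(280, 232, 22, 18)]
[[558.9, 2.6, 35.8, 33.8, -1.7]]
[[558.0, 2.7, 34.0, 33.8, -1.7]]
[[558.9, 2.6, 35.8, 33.8, -1.7]]
red (463, 261, 28, 54) [482.4, -287.3, 96.3, 46.6, -8.2]
red (308, 238, 20, 21) [563.8, 3.5, 37.5, 35.4, -1.7]
yellow (300, 232, 37, 39) [558.1, 2.6, 70.0, 67.6, -4.1]
yellow (397, 254, 25, 53) [499.5, -162.7, 96.2, 40.8, -6.3]
blue (495, 266, 29, 54) [470.9, -347.1, 96.2, 49.2, -8.2]
```

View pics/cmp.png

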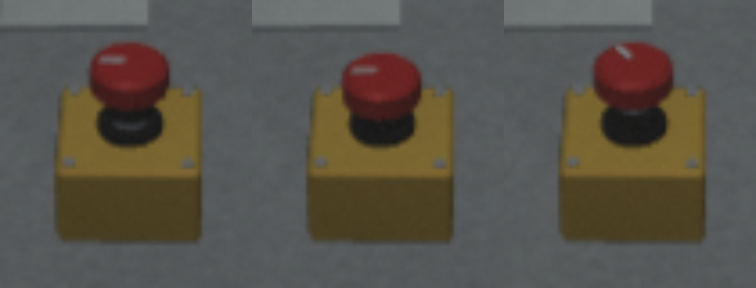

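View pics/t18.png

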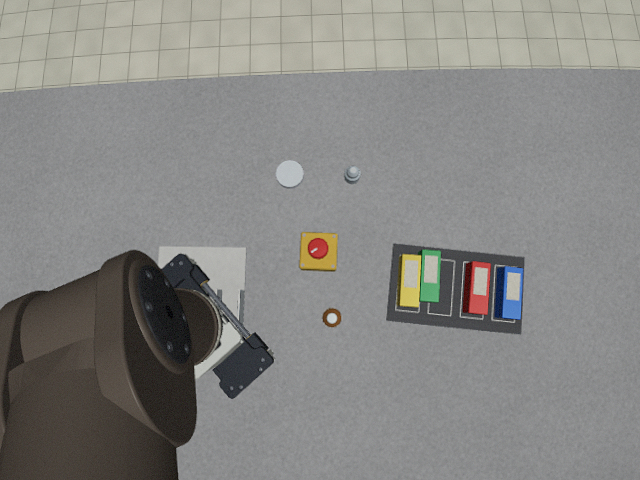

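The head is up again and its mark has turned clockwise. The green case was knocked meanwhile; it now sits at (430,276), close beside yellow and shifted +x. I measure both before mending.

Run:
```python
from h import *
t=img("top","t19"); s=img("side","s19")
cv2.imwrite("pics/t19c.png",cv2.resize(t[235:345,375:535],None,fx=4.5,fy=4.5))
cv2.imwrite("pics/s19c.png",cv2.resize(s[300:480,170:320],None,fx=3.3,fy=3.3))
hsv=cv2.cvtColor(t,cv2.COLOR_BGR2HSV)
# labels (white) on case tops: centroid at z .048 (label thin)
m=cv2.inRange(hsv,(0,0,150),(180,80,255)); m[:,:390]=0;m[:240]=0;m[335:]=0;m[:,530:]=0
def pl(x,y):
    a=np.radians(-8.1);d=np.array([x-482.7,y+262]);return np.round([np.cos(a)*d[0]+np.sin(a)*d[1],-np.sin(a)*d[0]+np.cos(a)*d[1]],1)
for k in comps(m,100):
    r=rect("top",k,.048); print(cv2.boundingRect(k),r,'plate',pl(*r[:2]))
for v in (60,40): 
  for k in comps(mask(t,'green',100,v)): r=rect("top",k,.048);print('g',cv2.boundingRect(k),r,pl(*r[:2]))
for k in comps(mask(s,'green',100,90)): r=rect("side",k,.048);print('sg',cv2.boundingRect(k),r,pl(*r[:2]))
for k in comps(mask(s,'yellow',100,60)): r=rect("side",k,.048);print('sy',cv2.boundingRect(k),r,pl(*r[:2]))
```

```text
(424, 255, 14, 29) [518.6, -204.0, 51.9, 24.2, -3.8] plate [27.4 62.5]
(506, 272, 15, 29) [482.0, -356.1, 50.6, 24.9, -8.2] plate [ 12.6 -93.3]
(404, 260, 14, 28) [511.4, -166.6, 50.0, 24.0, -3.4] plate [15.  98.5]
(473, 267, 15, 29) [493.7, -294.7, 50.3, 24.3, -8.3] plate [ 15.5 -30.8]
g (420, 249, 21, 54) [506.6, -202.4, 96.4, 36.0, -6.0] [15.3 62.4]
g (418, 249, 23, 54) [506.8, -200.4, 97.0, 41.0, -3.9] [15.2 64.4]
sy (222, 315, 66, 21) [499.8, -170.2, 96.5, 42.3, -3.2] [ 4.  93.3]
sy (271, 244, 40, 43) [558.5, -27.8, 113.5, 67.1, 86.2] [ 42.  242.5]
```

View pics/t19c.png

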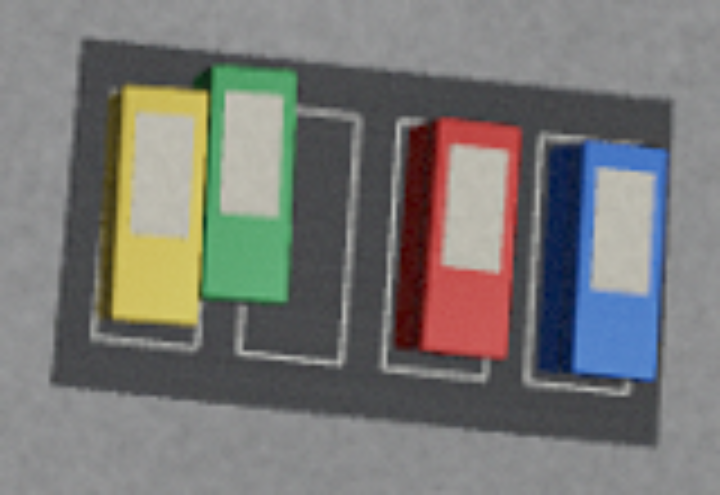

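View pics/s19c.png

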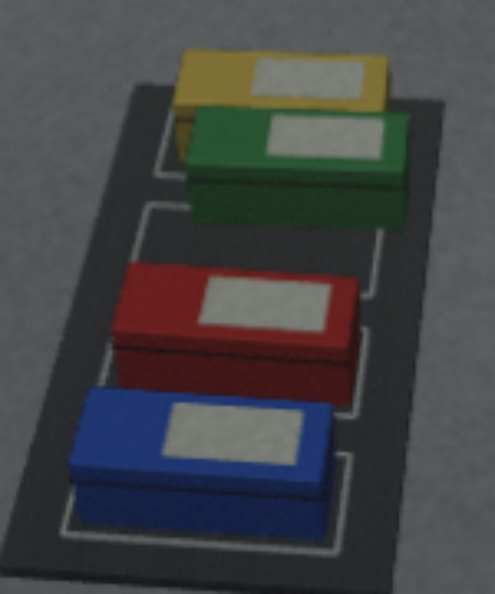

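Despite the knock, green is upright and wholly on the plate at plate (15, 62) mm, within 4° of lengthwise. That is inside the limits of 25 and 112 mm. Yellow is at about (4, 98) mm, within 5°. They stand about 1 mm apart, so fingers can't get between them without disturbing yellow. I leave them and take one last check for rest before handing in.

Run:
```python
from h import *
t=img("top","t20"); a=cv2.imread("pics/t19.png")
print('max diff on plate',cv2.absdiff(t,a)[240:340,385:530].max())
t0=cv2.imread("pics/top0.png")
for n,(x,y) in dict(dish=(290,174),lens=(352,174),bottle=(332,317)).items():
    print(n,cv2.absdiff(t,t0)[y-18:y+18,x-18:x+18].mean().round(2))
st(); print(arm.sign_off())
```

```text
max diff on plate 27
dish 13.19
lens 12.59
bottle 12.18
t 44.27 p [438.3 145.  179.6] psi 40.47 tilt [ 0. -0.] F [ 0.2  0.  -1.1] w 92.0
the job is handed in; nothing more can be done
None
```

Run:
```python
import cv2,numpy as np
a=cv2.imread("pics/top0.png",0);b=cv2.imread("pics/t20.png",0)
print(a.mean(),b.mean(), a[200:230,450:600].mean(), b[200:230,450:600].mean())
for n,(x,y) in dict(dish=(290,174),lens=(352,174),bottle=(332,317)).items():
    r=cv2.matchTemplate(b[y-35:y+35,x-35:x+35],a[y-18:y+18,x-18:x+18],cv2.TM_CCOEFF_NORMED); print(n,cv2.minMaxLoc(r)[1],np.array(cv2.minMaxLoc(r)[3])-17)
```

```text
131.585546875 133.00795247395834 130.14311111111112 142.78555555555556
dish 0.9961316585540771 [0 0]
lens 0.9881025552749634 [0 0]
bottle 0.9961209297180176 [0 0]
```

I pressed and latched the stop button, moved all four slide cases onto the plate and turned the red head clockwise. I handed in at about 44 s, with the gripper clear of everything.

**Knock:** Around the time I was turning the head, the green case was knocked out of its outline and came to rest against yellow. A picture just before gripping the head showed all four standing in their outlines with the button still down.

**Last checks, from the pictures:**
- **Stop head:** It is back at its starting height in both views, and its mark has turned clockwise. The wrist turned 59° with the head gripped, more than its 54° of travel.
- **Blue and red:** Both are in their outlines.
- **Green:** It is no longer in an outline. It is upright and wholly on the plate at about (15, 62) mm from the plate centre, within about 4° of lengthwise. That is inside the 25 mm and 112 mm limits.
- **Yellow:** It is at about (4, 98) mm and within about 5° of lengthwise.
- **Bottle, lens and dish:** Template matching against the first picture found no shift.

I left green where it was because fingers don't fit between it and yellow, and forcing them in could have moved both.

One check disagreed at first: the raw brightness differences around the bystanders and on the plate were not zero. For the bystanders, the scene was about 12 grey levels brighter by the end and the template match settled it. I did not look further into the plate difference (up to 27 levels); I took it as lighting or noise.

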